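Hold a fresh peg puller square on the gauge pad

TASK

Lift the freshly moulded peg puller out of its open mould by its paddle handle and hold its nose inside the small ring on the test gauge's sloping pad, with the shank square to the pad (leaning with it, not upright) and pressing lightly, so that the pad sinks to about half its travel and never bottoms. Keep the hold steady for a couple of seconds and finish while still holding it there, with the fingers off the gauge; leave the pot, the peg rack and the mould's lid where they stand.

Things in the scene. Friction and masses are not known exactly. Their poses are not given: they have to be found in the camera images.
- puller: Yellow plastic peg puller, 98 mm long, 70 g, standing nose down in the mould. Origin at the nose tip, z up the shank. Round shank 62 mm long, diameter 12 mm near the blunt nose to 18 mm. On it a solid paddle handle, 66 mm along x, 16 mm thick along y, 62 to 98 mm above the nose; its top 28 mm stand proud of the mould's top face, free all round: grip across the 16 mm from above.
- mould: Fixed aluminium block, 110 mm along x, 70 along y, 75 high; origin at the centre of its underside. Cavity open at the top, centred: recess 70 x 19 mm (long along x), 8 deep, for the handle's foot, and below it a 20 mm bore for the shank. The puller has 1 to 2 mm of play, its axes parallel to the mould's, its nose 5 mm above the underside; 70 mm of straight lift clears it.
- gauge: Fixed test gauge: grey base plate 120 mm along x, 100 along y, 20 high, origin at the centre of its underside, with a short housing cylinder 68 mm in diameter leaning 25 degrees towards the gauge's own -x. A round steel pad rides on the housing's end.
- mark (a point): Centre of the round steel pad's face (44 mm diameter), marked with a dark cross and a small ring of 7 mm radius. z is the pad's normal, out of the face, 25 degrees off vertical towards the gauge's -x. Unpressed it lies 12 mm to -x of the gauge's origin and 87 mm above the desk; it moves with the pad. The pad's face is 19 mm proud of the housing.
- pad (a joint): How far the sprung pad is pressed in along its normal, in m: 0 free, 0.012 bottomed. The spring resists with about 1.4 N at first touch, 3.5 N at half travel and 5.6 N at the bottom.
- pot: Empty grey ceramic pot, without handles, tapering from 110 mm across at the rim to 80 mm at the foot, 95 mm high, origin under its centre. Leave alone.
- rack: Bamboo rack 60 x 240 mm with five silver pegs standing in it, 146 mm high in all, origin under its centre, long way along y. Leave alone.
- mould_lid: The mould's lid: a loose aluminium plate 110 x 70 x 22 mm with four 12 mm pins standing up, origin under its centre. Leave alone.
Mind the look-alikes: they are no part of the job. There is more than one size of the puller; the job needs the middle-sized.

How it is judged:
By the outcome, as a careful person would: the job done as asked, in the order asked, and still so for the second after the job is handed in, while the arm keeps its last pose, push and grip.
It also fails if it takes over 40 s, if anything falls off the work surface, if the arm or the gripper's body presses on something with over 40 N, if the wrist force passes 120 N, or if a joint passes its speed limit or range.

ROBOT

A 6-joint arm with a two-finger parallel gripper is mounted at the origin on the work surface. World frame = base frame: x ahead of the robot, y to its left, z up, the work surface at z = 0. Lengths are in m, angles in degrees, forces in N, time in s.
With the tool pointing down it reaches from about 0.25 to 0.725 m from the base axis. Payload 9.7 kg.
Tool frame: the origin (TCP) lies at the very end of the fingers, on their centre line; the grasp point (between the pads) lies 19 mm behind it (ctrl.pinch_z is the distance from the TCP to the grasp point, in m); z points along the fingers, y is the line along which they close (so a half turn about z gives the same grasp; the last joint's range is limited). The gripper opens to 85 mm and grips with 20 to 120 N. Pads are 22 mm wide; open, the fingers measure 114 mm over their backs; the gripper's body (76 mm by 85 mm) begins 54 mm behind the grasp point. The pads swing forward as they close: fully open they stand 13 mm farther back than shut.
Start: joints at [-69.099, 4.979, 10.078, 95.1, 0, 90], TCP at [0.196, -0.514, 0.231] pointing down, gripper open.
Joint ranges: [-179.16, 179.16], [-48.56, 103.87], [-65.8, 70.77], [-126.05, 130.52], [-82.76, 87.17], [-180, 180]. Speed limits (degrees/s): [127.2, 127.2, 147.25, 180, 180, 180].

INTERFACE

Orientations are given as a 3x3 rotation matrix whose columns are the frame's x, y, z axes.
In Python, from workcell import ctrl gives the robot as it stands. The module is installed in compiled form; this text tells all that it offers.
- The arm moves only by the tool jog_arm, never from a script. Its argument "rows" is text: rows parted by semicolons, each of 7 numbers parted by spaces: the opening, from -1 (shut) to 1 (fully open), then the shift along the tool's x, y, z in units of 40 mm (1.0 is 40 mm), then the turn, a rotation vector about the tool's x, y, z in rad. A call has 1 to 20 rows; each row is the pose to reach, as a shift and turn from the pose commanded when the call began, along the tool's axes at that moment; what a row does not reach only later rows make up. A row lasts 1/10 s, in which the tool goes at most 50 mm and 8.59 degrees, less where a joint would pass 70% of its speed; a pose out of reach is approached as far as the arm can. A call with a gripper value outside its range is refused whole. The fingers move at their own pace and stop on an object; "squeeze" is the grip in N (left out, the last holds). Time passes only in rows, so rows that repeat a pose let the fingers close. It gives the time, the measured TCP pose, the force, the opening and the grip force at its end, in the units of the state.
- ctrl.state(): the state, without advancing time (a new reading comes with each control period).
- ctrl.snapshot(name): name is "scene" or "top" or "wrist"; returns the picture (480x640x3 uint8, red, green, blue); there is no depth.
- ctrl.camera_model(name): a dict with "intrinsics" (3x3 intrinsics, pixels), "R" (3x3) and "t" (3): a world point X has camera coordinates R X + t; the wrist camera has in their place "mount" (4x4, takes a point from camera to tool coordinates, whose origin is the TCP and whose axes are the flange's). Camera axes: x right, y down, z forward; pixel columns grow to the right and rows downward; lengths in m; the calibration is good to about 2 mm. A picture is of the moment at which its call begins: read the wrist's pose just before it. camera_model takes no time and is no camera call.
- ctrl.sign_off(): hands the job in; it is judged then, once.
The state is a dict: "clock": time; "joint_positions": joint angles; "qd": joint speeds; "tau": joint torques, N m; "tool_pos": TCP position; "eef_rot": TCP orientation; "force": force on the tool from outside, world axes, zero at the start; "torque": the same for the moment, N m; "grip_width": finger opening in m; "finger_force": force on a finger pad.
Only numpy, scipy, OpenCV 4.12 (cv2) and the standard library are available. Lean on these libraries where they do the work, as an engineer would, in place of code of your own. Each camera call takes 0.05 s, during which the arm holds its last target. There are 200 camera calls.

## Working session

There is one attempt and no reset: what is moved stays moved. The work goes in short steps, Python scripts to look and compute and a tool call to move; the robot and the scene stay as the last step left them, time stands still between calls to the robot, and variables do not carry over. Pictures are saved under pics/ and viewed, at most 10 in all, crops included, and the job is handed in when it is done.

Besides the shell and the picture viewer there is one more tool, called after "Request:" in YAML: its name, and indented under it one key for each argument. jog_arm: Moves the arm, as the interface text tells. Its arguments: {"type":"object","properties":{"rows":{"type":"string"},"squeeze":{"type":"number"}},"required":["rows"]}

```bash
mkdir -p pics; python3 - <<'E'
from workcell import ctrl
import cv2,numpy as np
np.set_printoptions(precision=4,suppress=True)
for n in("scene","top"):
    cv2.imwrite(f"pics/{n}0.png",ctrl.snapshot(n)[:,:,::-1]); print(n,ctrl.camera_model(n))
s=ctrl.state();print(s, ctrl.pinch_z); print(ctrl.camera_model("wrist"))
E
```

```text
scene {'intrinsics': array([[474.44  ,   0.    , 314.8075],
       [  0.    , 474.44  , 240.0817],
       [  0.    ,   0.    ,   1.    ]]), 'R': array([[-0.7747,  0.632 ,  0.0192],
       [ 0.4199,  0.5368, -0.7318],
       [-0.4728, -0.5589, -0.6813]]), 't': array([ 0.4588, -0.2037,  1.2265])}
top {'intrinsics': array([[620.3902,   0.    , 322.9524],
       [  0.    , 620.3902, 235.9682],
       [  0.    ,   0.    ,   1.    ]]), 'R': array([[ 0.0175, -0.9998, -0.0115],
       [-0.9863, -0.0154, -0.1643],
       [ 0.1641,  0.0142, -0.9863]]), 't': array([0.0139, 0.6182, 1.0117])}
{'clock': 0.1, 'joint_positions': array([-69.0983,   5.0094,  10.0396,  95.099 ,   0.0004,  89.9987]), 'qd': array([0.0147, 0.0021, 0.1769, 0.0699, 0.1201, 0.0485]), 'tau': array([ -0.0005, -52.156 ,  46.5654,   0.0161,   0.    ,  -0.    ]), 'tool_pos': array([ 0.1962, -0.5136,  0.2306]), 'eef_rot': array([[ 0.9342,  0.3568, -0.0004],
       [ 0.3568, -0.9342,  0.0011],
       [ 0.    , -0.0012, -1.    ]]), 'force': array([ 0.2865,  0.0904, -0.2589]), 'torque': array([-0.0232,  0.0018, -0.0025]), 'finger_force': 0.0, 'grip_width': 0.08567351345214756} 0.0187
{'intrinsics': array([[380.6895,   0.    , 316.058 ],
       [  0.    , 380.6895, 235.7769],
       [  0.    ,   0.    ,   1.    ]]), 'mount': array([[-0.0005, -0.9601, -0.2795,  0.0707],
       [ 1.    , -0.0005, -0.    , -0.001 ],
       [-0.0001, -0.2795,  0.9601, -0.1412],
       [ 0.    ,  0.    ,  0.    ,  1.    ]])}
```

View pics/scene0.png

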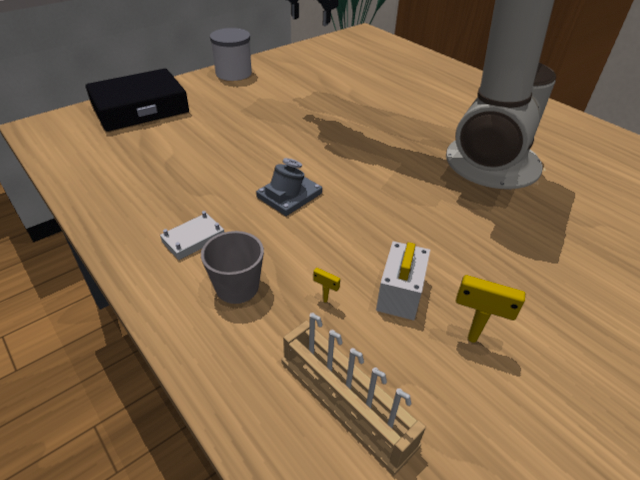

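View pics/top0.png

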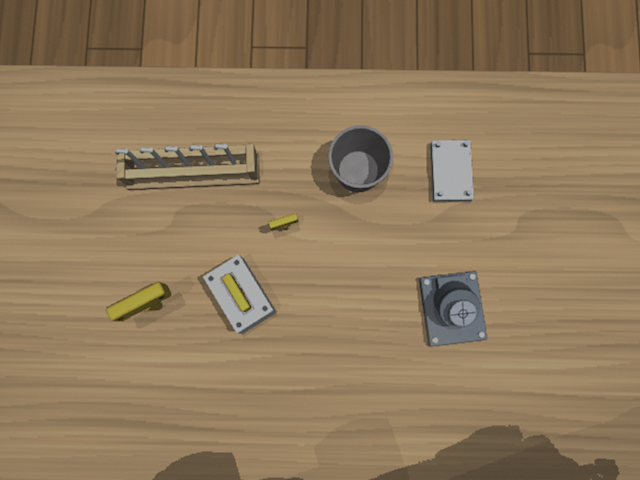

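The scene holds three yellow pullers, by top-view pixel: small (283,222), large (138,302), and one standing in the aluminium mould (236,292). The mould one is the middle-sized and matches the description. The gauge is at about (453,308), with its pad cross at (462,313). I'll check with an enlarged crop.

```bash
python3 - <<'E'
import cv2,numpy as np
a=cv2.imread("pics/top0.png")
l=cv2.resize(a[245:345,190:290],(400,400),interpolation=cv2.INTER_CUBIC)
r=cv2.resize(a[260:360,405:505],(400,400),interpolation=cv2.INTER_CUBIC)
cv2.imwrite("pics/crop0.png",np.hstack([l,r]))
E
```

```text
(no output)
```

View pics/crop0.png

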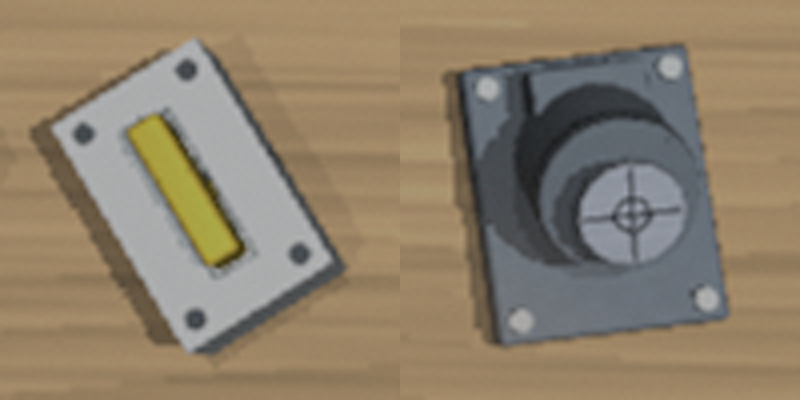

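The crop confirms it: the yellow paddle sits in the mould's recess with screw-like dark dots at the corners of the block. The gauge's pad shows its cross and ring at crop (631,213). Next I back-project these points.

```bash
cat >h.py <<'E'
from workcell import ctrl
import cv2,numpy as np
np.set_printoptions(precision=4,suppress=True)
def bp(cam,px,z):
    m=ctrl.camera_model(cam);K,R,t=m["intrinsics"],m["R"],m["t"]
    if cam=="wrist": raise ValueError
    C=-R.T@t; out=[]
    for u in np.atleast_2d(px):
        d=R.T@np.linalg.solve(K,[u[0],u[1],1]); out.append(C+d*(z-C[2])/d[2])
    return np.array(out)
def wristcam(s=None):
    s=s or ctrl.state(); m=ctrl.camera_model("wrist")
    T=np.eye(4);T[:3,:3]=s["eef_rot"];T[:3,3]=s["tool_pos"]
    W=np.linalg.inv(T@m["mount"]);return m["intrinsics"],W[:3,:3],W[:3,3]
def proj(cam,X):
    m=ctrl.camera_model(cam);x=(np.atleast_2d(X)@m["R"].T+m["t"])@m["intrinsics"].T
    return x[:,:2]/x[:,2:]
E
python3 - <<'E'
from h import *
o=lambda c,x,y:(np.array(c,float)+.5)/4-.5+[x,y]
P=bp("top",o([(128,128),(163,113),(243,248),(215,268)],190,245),.103)
M=bp("top",o([(52,127),(198,38),(335,268),(190,350)],190,245),.075)
G=bp("top",o([(60,72),(285,45),(325,318),(100,345)],405,260),.02)
K=bp("top",o([(231,213)],405,260),.087)
for n,Q in(("P",P),("M",M),("G",G)):
    e=np.roll(Q,-1,0)-Q
    print(n,Q.mean(0),np.linalg.norm(e,axis=1),np.degrees(np.arctan2(e[:,1],e[:,0])))
print(K, K-G.mean(0))
print(proj("scene",np.vstack([P.mean(0),K,M,G])))
E
```

```text
P [0.5161 0.1609 0.103 ] [0.0153 0.0637 0.0136 0.0669] [ -65.5949 -147.3866  126.7136   33.9162]
M [0.5157 0.1624 0.075 ] [0.0705 0.1119 0.0676 0.1091] [ -57.1612 -147.4887  120.4689   34.0224]
G [ 0.5004 -0.2017  0.02  ] [0.0989 0.118  0.0971 0.1179] [ -82.211  -172.9997   97.7378    7.8625]
[[ 0.4894 -0.2041  0.087 ]] [[-0.011  -0.0024  0.067 ]]
[[408.6436 253.9276]
 [293.2748 162.6167]
 [422.4318 293.0577]
 [381.1522 282.8493]
 [394.0562 240.6602]
 [430.0713 249.8704]
 [287.1117 210.5148]
 [256.6308 191.2329]
 [293.6903 170.3593]
 [323.4505 187.2972]]
```

```bash
cat >>h.py <<'E'
from scipy.spatial.transform import Rotation as Ro
def Rt(yaw,tilt=0):  # tool x at yaw, z down, then tilted so that tool z leans towards tool x by tilt
    return Ro.from_euler("z",yaw,degrees=True).as_matrix()@np.diag([1,-1,-1])@Ro.from_euler("y",tilt,degrees=True).as_matrix()
def go(p,R,p0=None,R0=None):
    s=ctrl.state();p0=s["tool_pos"] if p0 is None else p0;R0=s["eef_rot"] if R0 is None else R0
    print("shift",R0.T@(np.array(p)-p0)/.04,"turn",Ro.from_matrix(R0.T@R).as_rotvec())
E
python3 - <<'E'
from h import *
go([.516,.1615,.20],Rt(33)); print(Rt(7.6,25))
E
```

```text
shift [ 13.4918 -12.9134   0.7817] turn [-0.0012 -0.0001 -0.2111]
[[ 0.8983  0.1323  0.4189]
 [ 0.1199 -0.9912  0.0559]
 [ 0.4226  0.     -0.9063]]
```

Request:
jog_arm:
  rows: "1 3 -3 0 0 0 -0.05;1 6 -6 0.2 0 0 -0.1;1 9 -9 0.4 0 0 -0.15;1 12 -11.5 0.6 0 0 -0.2;1 13.49 -12.91 0.78 0 0 -0.211;1 13.49 -12.91 0.78 0 0 -0.211;1 13.49 -12.91 0.78 0 0 -0.211;1 13.49 -12.91 0.78 0 0 -0.211;1 13.49 -12.91 0.78 0 0 -0.211;1 13.49 -12.91 0.78 0 0 -0.211;1 13.49 -12.91 0.78 0 0 -0.211;1 13.49 -12.91 0.78 0 0 -0.211;1 13.49 -12.91 0.78 0 0 -0.211;1 13.49 -12.91 0.78 0 0 -0.211;1 13.49 -12.91 0.78 0 0 -0.211;1 13.49 -12.91 0.78 0 0 -0.211;1 13.49 -12.91 0.78 0 0 -0.211;1 13.49 -12.91 0.78 0 0 -0.211;1 13.49 -12.91 0.78 0 0 -0.211;1 13.49 -12.91 0.78 0 0 -0.211"
  squeeze: 60

```text
clock: 2.1
tool_pos: [0.516, 0.1601, 0.2007]
eef_rot: [[0.84, 0.543, 0.001], [0.543, -0.84, 0.0], [0.001, 0.0, -1.0]]
force: [-0.6, -1.2, -0.4]
grip_width: 0.0854
finger_force: 0.0
```

```bash
python3 - <<'E'
from h import *
s=ctrl.state();a=ctrl.snapshot("wrist");cv2.imwrite("pics/w1.png",a[:,:,::-1])
print(s["clock"],s["tool_pos"],s["eef_rot"],s["joint_positions"],s["force"])
E
```

```text
2.1 [0.516  0.1601 0.2007] [[ 0.8396  0.5432  0.0009]
 [ 0.5432 -0.8396  0.0002]
 [ 0.0009  0.0003 -1.    ]] [ 17.2413   3.0333   4.6243  91.5366  -0.0025 164.3362] [-0.5729 -1.1596 -0.448 ]
```

View pics/w1.png

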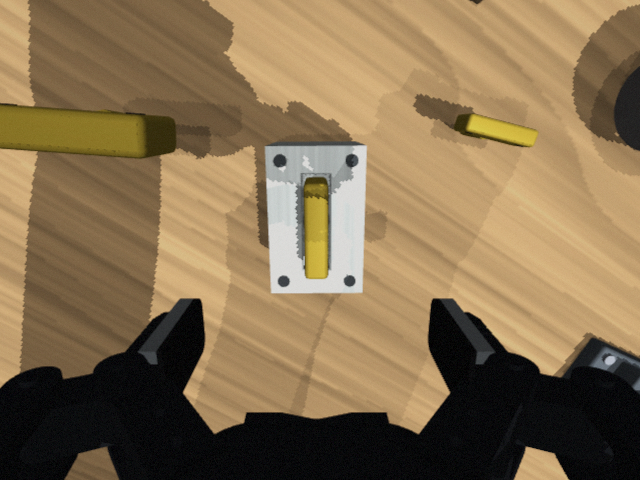

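The wrist view shows the mould's top corners at (265,145), (366,145), (364,292) and (271,293), with the paddle top spanning columns 305 to 328 and rows 178 to 278. The alignment is nearly right.

```bash
cat >>h.py <<'E'
def wbp(s,px,z):
    K,R,t=wristcam(s);C=-R.T@t;o=[]
    for u in px:
        d=R.T@np.linalg.solve(K,[*u,1]);o.append(C+d*(z-C[2])/d[2])
    return np.array(o)
E
python3 - <<'E'
from h import *
s=ctrl.state();a=cv2.imread("pics/w1.png")
M=wbp(s,[(265,145),(366,145),(364,292.5),(271,293)],.075)
H=wbp(s,[(280,160.5),(352,160.5),(349.5,281),(284,281.5)],.075)
hsv=cv2.cvtColor(a,cv2.COLOR_BGR2HSV);m=((hsv[...,0]>18)&(hsv[...,0]<35)&(hsv[...,1]>200)&(hsv[...,2]>60)).astype(np.uint8)
m[:150]=0;m[300:]=0;m[:,:290]=0;m[:,345:]=0
c,_=cv2.findContours(m,0,2);c=max(c,key=cv2.contourArea);r=cv2.minAreaRect(c);print(r,cv2.boundingRect(c))
for y in(185,195,210,230,250,265,275): x=np.where(m[y])[0];print(y,x.min(),x.max())
P=wbp(s,cv2.boxPoints(r),.103)
for Q in(M,H,P):
    e=np.roll(Q,-1,0)-Q
    print(Q.mean(0),np.linalg.norm(e,axis=1),np.degrees(np.arctan2(e[:,1],e[:,0])))
E
```

```text
((318.5000305175781, 181.00001525878906), (4.949747085571289, 3.535533905029297), 45.0) (316, 178, 6, 5)Traceback (most recent call last):
  File "<stdin>", line 8, in <module>
    return umr_minimum(a, axis, None, out, keepdims, initial, where)
ValueError: zero-size array to reduction operation minimum which has no identity
```

```bash
python3 - <<'E'
from h import *
s=ctrl.state();a=cv2.imread("pics/w1.png").astype(int)
M=wbp(s,[(265,145),(366,145),(364,292.5),(271,293)],.075)
H=wbp(s,[(280,160.5),(352,160.5),(349.5,281),(284,281.5)],.075)
m=((a[...,2]-a[...,0]>70)).astype(np.uint8)
m[:150]=0;m[290:]=0;m[:,:290]=0;m[:,345:]=0
for y in(180,195,210,230,250,265,275): x=np.where(m[y])[0];print(y,x.min(),x.max())
y,x=np.where(m);print(y.min(),y.max())
P=wbp(s,[(306,180),(328,180),(328,278),(306,278)],.103)
for Q in(M,H,P):
    e=np.roll(Q,-1,0)-Q
    print(Q.mean(0),np.linalg.norm(e,axis=1),np.degrees(np.arctan2(e[:,1],e[:,0])))
E
```

```text
Traceback (most recent call last):
ValueError: zero-size array to reduction operation minimum which has no identity
```

```bash
python3 - <<'E'
from h import *
s=ctrl.state();a=cv2.imread("pics/w1.png").astype(int)
M=wbp(s,[(265,145),(366,145),(364,292.5),(271,293)],.075)
H=wbp(s,[(280,160.5),(352,160.5),(349.5,281),(284,281.5)],.075)
m=(a[...,2]>1.8*a[...,0]+15)
m[:150]=0;m[290:]=0;m[:,:296]=0;m[:,340:]=0
for y in(182,195,210,230,250,265,275):
    x=np.where(m[y])[0];print(y,x[[0,-1]] if len(x) else a[y,317])
y,x=np.where(m);print(y.min(),y.max())
P=wbp(s,[(306,180),(328,180),(328,278),(306,278)],.103)
for Q in(M,H,P):
    e=np.roll(Q,-1,0)-Q
    print(Q.mean(0),np.linalg.norm(e,axis=1),np.degrees(np.arctan2(e[:,1],e[:,0])))
E
```

```text
182 [305 326]
195 [304 327]
210 [304 327]
230 [305 327]
250 [305 327]
265 [305 327]
275 [306 326]
178 278
[0.5182 0.1624 0.075 ] [0.069  0.1096 0.071  0.11  ] [ -57.1145 -145.8168  123.214    33.1298]
[0.5177 0.1622 0.075 ] [0.0497 0.0897 0.0495 0.0901] [ -57.1152 -146.8133  123.351    33.2973]
[0.5198 0.1632 0.103 ] [0.0138 0.0661 0.0149 0.0661] [ -57.116  -146.6128  122.8795   32.4644]
```

Request:
jog_arm:
  rows: "1 0.05 0.02 0.8 0 0 0;1 0.05 0.02 1.6 0 0 0;1 0.05 0.02 2.4 0 0 0;1 0.05 0.02 2.8 0 0 0;1 0.05 0.02 2.8 0 0 0;1 0.05 0.02 2.8 0 0 0;1 0.05 0.02 2.8 0 0 0;1 0.05 0.02 2.8 0 0 0"

```text
clock: 2.95
tool_pos: [0.5189, 0.1617, 0.0896]
eef_rot: [[0.839, 0.544, 0.002], [0.544, -0.839, 0.001], [0.002, 0.001, -1.0]]
force: [0.6, 0.4, 0.3]
grip_width: 0.0856
finger_force: 0.0
```

```bash
python3 - <<'E'
from h import *
s=ctrl.state();print(s["tool_pos"],s["force"]); go([.518,.1625,.078],Rt(33))
E
```

```text
[0.5189 0.1617 0.0896] [0.5889 0.3684 0.3342]
shift [-0.0086 -0.0297  0.2895] turn [ 0.0006 -0.0022 -0.0003]
```

Request:
jog_arm:
  rows: "1 0 -0.02 0.15 0 0 0;1 0 -0.02 0.28 0 0 0;1 0 -0.02 0.28 0 0 0;-1 0 -0.02 0.28 0 0 0;-1 0 -0.02 0.28 0 0 0;-1 0 -0.02 0.28 0 0 0;-1 0 -0.02 0.28 0 0 0;-1 0 -0.02 0.28 0 0 0;-1 0 -0.02 0.28 0 0 0;-1 0 -0.02 0.28 0 0 0;-1 0 -0.02 0.28 0 0 0;-1 0 -0.02 0.28 0 0 0"
  squeeze: 60

```text
clock: 4.15
tool_pos: [0.5179, 0.1623, 0.0771]
eef_rot: [[0.839, 0.545, 0.0], [0.545, -0.839, 0.0], [0.0, 0.0, -1.0]]
force: [-0.1, 0.7, 4.2]
grip_width: 0.0146
finger_force: 59.0
```

Request:
jog_arm:
  rows: "-1 0 0 -0.15 0 0 0;-1 0 0 -0.4 0 0 0;-1 0 0 -0.7 0 0 0;-1 0 0 -1.0 0 0 0;-1 0 0 -1.4 0 0 0;-1 0 0 -1.8 0 0 0;-1 0 0 -2.3 0 0 0;-1 0 0 -2.8 0 0 0;-1 0 0 -3.4 0 0 0;-1 0 0 -4 0 0 0;-1 0 0 -4 0 0 0;-1 0 0 -4 0 0 0"

```text
clock: 5.35
tool_pos: [0.518, 0.1623, 0.2376]
eef_rot: [[0.839, 0.544, 0.001], [0.544, -0.839, 0.0], [0.001, 0.0, -1.0]]
force: [0.7, -0.2, -1.4]
grip_width: 0.0151
finger_force: 58.6
```

```bash
python3 - <<'E'
from h import *
s=ctrl.state();print(s["tool_pos"],s["force"],s["torque"],s["grip_width"])
n=np.array(Rt(7.6,25)[:,2])*-1; mark=np.array([.4894,-.2041,.087])
go(mark+n*(.072+.05),Rt(7.6,25)); print(n, mark+n*(.072+.05))
E
```

```text
[0.518  0.1623 0.2376] [ 0.7053 -0.1965 -1.4011] [-0.0188  0.0194 -0.0439] 0.015105194934880408
shift [-6.7529  6.7404  0.9946] turn [-0.0966  0.4278  0.436 ]
[-0.4189 -0.0559  0.9063] [ 0.4383 -0.2109  0.1976]
```

Request:
jog_arm:
  rows: "-1 -0.4 0.4 0.0 -0.005 0.02 0.02;-1 -1.2 1.2 0.1 -0.015 0.07 0.07;-1 -2 2 0.2 -0.03 0.12 0.12;-1 -2.8 2.8 0.3 -0.04 0.17 0.17;-1 -3.6 3.6 0.4 -0.05 0.22 0.22;-1 -4.4 4.4 0.5 -0.06 0.27 0.27;-1 -5.2 5.2 0.6 -0.07 0.32 0.32;-1 -5.9 5.9 0.7 -0.08 0.36 0.37;-1 -6.4 6.4 0.85 -0.09 0.4 0.41;-1 -6.65 6.64 0.95 -0.095 0.42 0.43;-1 -6.75 6.74 0.99 -0.097 0.428 0.436;-1 -6.75 6.74 0.99 -0.097 0.428 0.436;-1 -6.75 6.74 0.99 -0.097 0.428 0.436;-1 -6.75 6.74 0.99 -0.097 0.428 0.436;-1 -6.75 6.74 0.99 -0.097 0.428 0.436;-1 -6.75 6.74 0.99 -0.097 0.428 0.436;-1 -6.75 6.74 0.99 -0.097 0.428 0.436"

```text
clock: 7.05
tool_pos: [0.4383, -0.2106, 0.1974]
eef_rot: [[0.899, 0.133, 0.418], [0.121, -0.991, 0.055], [0.422, 0.001, -0.907]]
force: [0.2, 0.4, -0.2]
grip_width: 0.0148
finger_force: 58.7
```

```bash
python3 - <<'E'
from h import *
s=ctrl.state();a=ctrl.snapshot("wrist");b=ctrl.snapshot("scene");c=ctrl.snapshot("top")
for n,i in(("w2",a),("s2",b),("t2",c)):cv2.imwrite(f"pics/{n}.png",i[:,:,::-1])
print(s["clock"],s["tool_pos"],s["joint_positions"],s["force"]);print(s["eef_rot"])
p=s["tool_pos"]+s["eef_rot"][:,2]*.072
print(proj("scene",[p,[.4894,-.2041,.087]]),proj("top",[p,s["tool_pos"]-s["eef_rot"][:,2]*.026]))
K,R,t=wristcam(s);x=(R@np.array([p,[.4894,-.2041,.087]]).T+t[:,None]);x=K@x;print((x[:2]/x[2]).T)
cr=cv2.resize(b[100:220,230:350],(600,600),interpolation=cv2.INTER_CUBIC);cv2.imwrite("pics/s2c.png",cr[:,:,::-1])
E
```

```text
7.05 [ 0.4383 -0.2106  0.1974] [-35.3571 -24.302  -22.8213  72.6731  16.6868 139.7796] [ 0.2411  0.3938 -0.183 ]
[[ 0.8987  0.1329  0.418 ]
 [ 0.1208 -0.9911  0.0555]
 [ 0.4217  0.0006 -0.9067]]
[[300.0115 141.2861]
 [293.2614 162.6137]] [[470.4649 325.4022]
 [489.3142 353.8681]]
[[317.5416 248.4476]
 [317.5964 226.5136]]
```

View pics/w2.png

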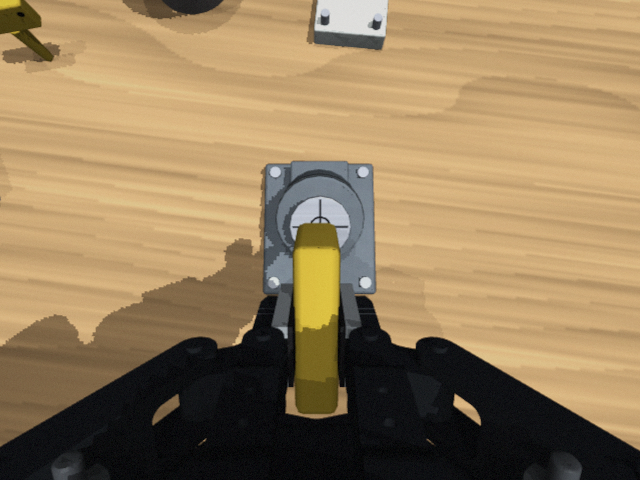

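View pics/s2c.png

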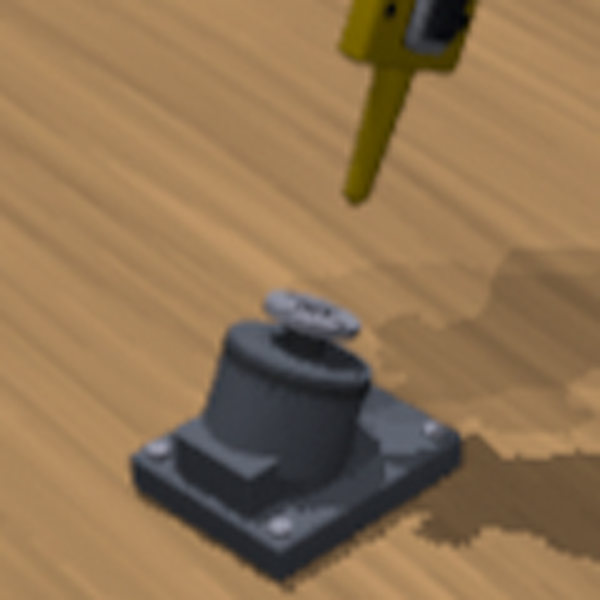

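The wrist view has the cross centre at about (320,226), predicted (317.6,226.5), and the puller centred in the fingers at column 318. In the scene crop the nose is at (357,197) and the pad at (312,313). I'll come closer and compare the two there.

Request:
jog_arm:
  rows: "-1 0 0.03 0.15 0 0 0;-1 0 0.03 0.35 0 0 0;-1 0 0.03 0.6 0 0 0;-1 0 0.03 0.8 0 0 0;-1 0 0.03 0.95 0 0 0;-1 0 0.03 1.0 0 0 0;-1 0 0.03 1.0 0 0 0;-1 0 0.03 1.0 0 0 0;-1 0 0.03 1.0 0 0 0"

```text
clock: 8.1
tool_pos: [0.4551, -0.21, 0.1615]
eef_rot: [[0.899, 0.132, 0.419], [0.12, -0.991, 0.055], [0.422, 0.001, -0.907]]
force: [-0.1, 0.2, -0.4]
grip_width: 0.0153
finger_force: 58.7
```

```bash
python3 - <<'E'
from h import *
s=ctrl.state();b=ctrl.snapshot("scene");c=ctrl.snapshot("top")
p=s["tool_pos"]+s["eef_rot"][:,2]*.072
P=[p,p-s["eef_rot"][:,2]*.05,[.4894,-.2041,.087],[.4894,-.2055,.087]]
print(s["clock"],s["tool_pos"],s["force"],p)
im=[]
for n,i,x,y in(("scene",b,270,130),("top",c,445,285)):
    im.append(cv2.resize(i[y:y+50,x:x+50],(400,500)[:1]*2,interpolation=cv2.INTER_LANCZOS4))
    print(n,(proj(n,P)-[x,y]+.5)*8-.5)
cv2.imwrite("pics/c3.png",np.hstack(im)[:,:,::-1])
E
```

```text
8.1 [ 0.4551 -0.21    0.1615] [-0.0612  0.182  -0.3981] [ 0.4852 -0.2061  0.0962]
scene [[197.0054 227.9248]
 [250.5848  55.0409]
 [189.591  264.4098]
 [186.5229 262.1563]]
top [[162.5637 245.8099]
 [230.1912 347.6328]
 [142.6336 226.4203]
 [149.5796 226.5388]]
```

View pics/c3.png

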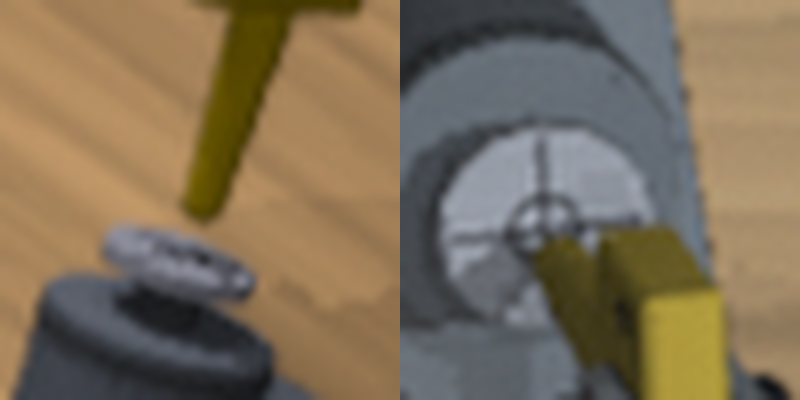

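Scene crop: nose end at about (200,212), pad centre about (180,260). Top crop: cross at (545,226), nose about (558,245). So the nose is close to the ring. Next I need a force baseline, then small steps to contact.

```bash
cat >>h.py <<'E'
def avg(n=8):
    F=[];Z=[]
    for _ in range(n):
        ctrl.snapshot("top");s=ctrl.state();F.append(s["force"]);Z.append(s["tool_pos"])
    F=np.array(F);nn=-s["eef_rot"][:,2];Z=np.mean(Z,0)
    nose=Z-nn*.072
    print("clock",s["clock"],"F",F.mean(0),"Fn",(F@nn).mean(),"sd",(F@nn).std(),"grip",s["grip_width"],"tcp",Z,"nose-mark n,y",(nose-[.4894,-.2041,.087])@nn,(nose-[.4894,-.2041,.087])@s["eef_rot"][:,:2],"tilt",np.degrees(np.arccos(nn[2])))
E
python3 -c "
from h import *
avg(12)"
```

```text
clock 8.8 F [ 0.0568  0.1868 -0.7364] Fn -0.7017881955178783 sd 0.383728824091873 grip 0.014922471408746958 tcp [ 0.455  -0.21    0.1611] nose-mark n,y 0.009899177304723231 [-0.0004  0.0013] tilt 24.940560125297363
```

Request:
jog_arm:
  rows: "-1 0 0 0.06 0 0 0;-1 0 0 0.12 0 0 0;-1 0 0 0.18 0 0 0;-1 0 0 0.18 0 0 0;-1 0 0 0.18 0 0 0"

```text
clock: 9.3
tool_pos: [0.458, -0.2095, 0.1543]
eef_rot: [[0.899, 0.132, 0.418], [0.12, -0.991, 0.055], [0.422, 0.0, -0.907]]
force: [-0.6, -0.2, -0.3]
grip_width: 0.0149
finger_force: 58.7
```

```bash
python3 -c "
from h import *
avg(8)"
```

```text
clock 9.7 F [-0.0334  0.0281 -0.8721] Fn -0.778368790937128 sd 0.4836866177404886 grip 0.01512720423834508 tcp [ 0.458  -0.2095  0.1546] nose-mark n,y 0.002685643271520961 [-0.0004  0.0013] tilt 24.944787322509264
```

```bash
python3 - <<'E'
from h import *
s=ctrl.state();b=ctrl.snapshot("scene");c=ctrl.snapshot("top")
R=s["eef_rot"];n=-R[:,2];p=s["tool_pos"]-n*.072
th=np.linspace(0,2*np.pi,36,endpoint=False)
circ=lambda C,r:C+r*(np.cos(th)[:,None]*R[:,0]+np.sin(th)[:,None]*R[:,1])
M=np.array([.4894,-.2048,.087])
im=[]
for nm,i,x,y in(("scene",b,272,136),("top",c,443,290)):
    im.append(cv2.resize(i[y:y+40,x:x+40],(400,400),interpolation=cv2.INTER_CUBIC))
    o=lambda X:(proj(nm,X)-[x,y]+.5)*10-.5
    for C,r,col in((M,.022,(255,0,0)),(p,.006,(0,255,0)),(p+n*.03,.0075,(0,255,0))):
        for q in o(circ(C,r)): cv2.circle(im[-1],tuple(int(v) for v in q.round()),1,col,-1)
cv2.imwrite("pics/c4.png",np.hstack(im)[:,:,::-1])
E
```

```text
(no output)
```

View pics/c4.png

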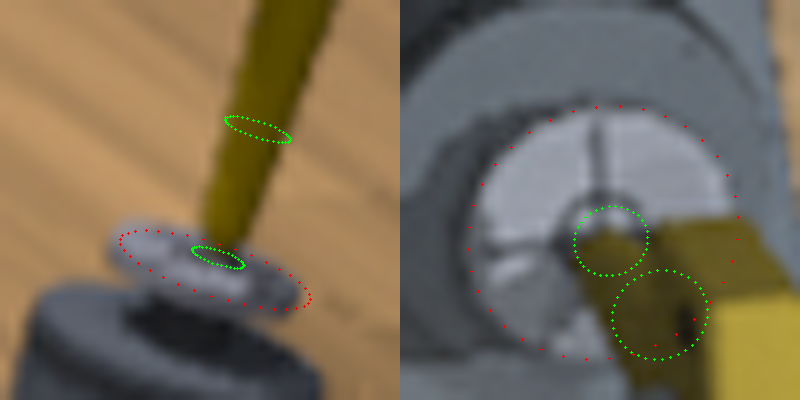

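Relative to the pad in both views, the nose is about 2 mm short along tool x, with a real gap of 4 to 5 mm. I'll shift +1.8 mm in x and approach in small steps.

Request:
jog_arm:
  rows: "-1 0.03 0.005 0.02 0 0 0;-1 0.045 0.01 0.05 0 0 0;-1 0.045 0.01 0.07 0 0 0;-1 0.045 0.01 0.07 0 0 0;-1 0.045 0.01 0.07 0 0 0"

```text
clock: 10.3
tool_pos: [0.4609, -0.2096, 0.1528]
eef_rot: [[0.899, 0.132, 0.418], [0.12, -0.991, 0.055], [0.422, 0.001, -0.907]]
force: [-0.3, 0.1, 0.2]
grip_width: 0.0145
finger_force: 58.7
```

```bash
python3 -c "
from h import *
avg(8)"
```

```text
clock 10.7 F [-0.0846 -0.3428  0.3629] Fn 0.38333189815033475 sd 0.4831286815391397 grip 0.015245466567335553 tcp [ 0.4609 -0.2096  0.1528] nose-mark n,y -8.61737274756339e-05 [0.0015 0.0017] tilt 24.94700273904483
```

Request:
jog_arm:
  rows: "-1 0 0 0.03 0 0 0;-1 0 0 0.05 0 0 0;-1 0 0 0.05 0 0 0;-1 0 0 0.05 0 0 0"

```text
clock: 11.1
tool_pos: [0.4617, -0.2095, 0.1509]
eef_rot: [[0.899, 0.132, 0.418], [0.12, -0.991, 0.055], [0.422, 0.001, -0.907]]
force: [1.2, -0.8, 0.6]
grip_width: 0.0152
finger_force: 58.8
```

```bash
python3 -c "
from h import *
avg(8)"
```

```text
clock 11.5 F [ 0.2946 -0.1849  1.4176] Fn 1.1723624142008868 sd 0.38599766242004135 grip 0.014997933129099517 tcp [ 0.4617 -0.2094  0.151 ] nose-mark n,y -0.0021229601538970723 [0.0014 0.0017] tilt 24.947183177463177
```

```bash
python3 - <<'E'
from h import *
s=ctrl.state();b=ctrl.snapshot("scene");c=ctrl.snapshot("top")
im=[cv2.resize(i[y:y+40,x:x+40],(400,400),interpolation=cv2.INTER_CUBIC) for i,x,y in((b,272,136),(c,443,290))]
R=s["eef_rot"];n=-R[:,2];th=np.linspace(0,2*np.pi,36,endpoint=False)
M=np.array([.4894,-.2048,.087])-n*.0015
for r in(.006,.007,.022):
  for q in (proj("top",M+r*(np.cos(th)[:,None]*R[:,0]+np.sin(th)[:,None]*R[:,1]))-[443,290]+.5)*10-.5: cv2.circle(im[1],tuple(int(v) for v in q.round()),1,(255,0,0) if r!=.007 else (0,255,0),-1)
cv2.imwrite("pics/c5.png",np.hstack(im)[:,:,::-1])
E
```

```text
(no output)
```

View pics/c5.png

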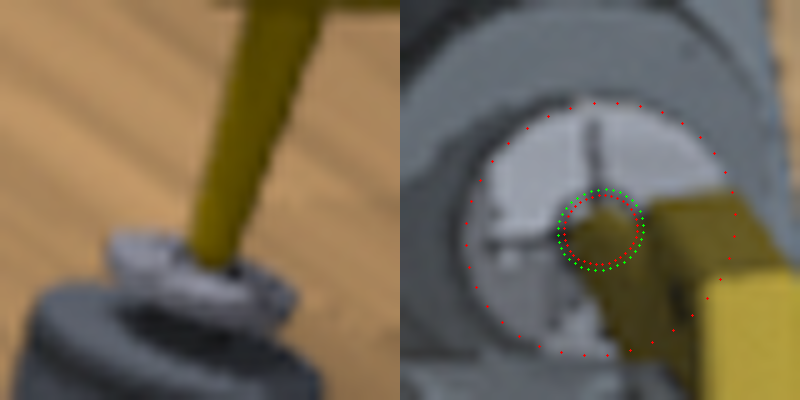

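```bash
python3 - <<'E'
from h import *
a=cv2.imread("pics/scene0.png",0)
print(proj("scene",[[.4894,-.2048,.087]]))
print("     ",*range(280,306))
for y in range(154,174): print(y,*[f"{v:3d}" for v in a[y,280:306]])
c=cv2.imread("pics/top0.png",0);print(proj("top",[[.4894,-.2048,.087]]))
E
```

```text
[[293.0695 162.4728]]
      280 281 282 283 284 285 286 287 288 289 290 291 292 293 294 295 296 297 298 299 300 301 302 303 304 305
154 148 152 154 156 157 158 156 152 147 140 139 139 143 147 148 149 150 151 153 152 150 148 147 147 148 145
155 144 148 151 154 155 156 157 156 154 148 143 138 139 143 146 148 149 150 152 153 151 151 149 147 147 148
156 139 143 147 151 152 154 157 157 158 155 151 145 140 139 140 145 148 148 149 151 152 153 152 151 148 147
157 136 138 142 146 149 151 151 154 155 159 158 153 147 142 139 139 143 148 149 148 150 153 153 152 151 149
158 136 137 138 142 145 146 147 140 138 148 154 155 153 149 145 140 139 143 146 148 149 149 151 153 153 151
159 138 137 132 136 141 144 145 133 127 130 133 143 151 151 148 145 141 140 142 145 148 148 149 150 151 153
160 143 139 126 120 130 142 145 144 145 117 108 114 128 132 132 143 144 143 140 141 143 148 149 148 149 151
161 144 143 118 102 111 126 131 132 133 109 107  82  91 100 109 114 127 132 140 142 140 142 147 149 149 148
162 141 143 127 110 102 103 105 107 118 127 128 118 101 108 104  77 111 126 139 142 142 142 143 146 148 
[... 513 characters left out ...]
85  82  88 127 152 160 158 154
168  97  96  92  89  60  38  29  28  29  29  30  32  30  27  24  45  67  90 106 119 131 147 154 157 159 160
169  95  97  96  93  80  68  46  31  31  31  30  30  28  28  26  33  36  61  90 121 139 148 150 152 156 157
170  85  90  95  96  97  94  76  54  37  33  30  30  28  25  27  35  35  37  39  70 100 129 145 149 149 153
171  65  74  83  90  95  95  95  84  71  55  43  36  34  30  34  34  36  36  36  36  42  85 123 143 148 150
172  51  56  63  74  84  88  93  96  95  83  75  70  54  46  44  39  37  36  35  37  42  45  79 121 143 149
173  42  44  48  55  61  71  80  84  87  93  95  96  83  76  73  56  46  46  47  47  48  50  55  91 128 144
[[462.8258 312.8724]]
```

Scene0 puts the ring centre at about (292.8,162.0), within 0.5 px of prediction. The nose is about 1 mm short in tool x and still inside the ring. I'll lift off, shift 1 mm, then press in stages.

Request:
jog_arm:
  rows: "-1 0 0 -0.06 0 0 0;-1 0 0 -0.11 0 0 0;-1 0.025 0 -0.11 0 0 0;-1 0.025 0 -0.11 0 0 0;-1 0.025 0 -0.06 0 0 0;-1 0.025 0 -0.03 0 0 0;-1 0.025 0 0.0 0 0 0;-1 0.025 0 0.03 0 0 0;-1 0.025 0 0.06 0 0 0;-1 0.025 0 0.08 0 0 0;-1 0.025 0 0.08 0 0 0;-1 0.025 0 0.08 0 0 0"

```text
clock: 12.8
tool_pos: [0.4639, -0.2091, 0.1485]
eef_rot: [[0.899, 0.132, 0.418], [0.12, -0.991, 0.055], [0.422, 0.001, -0.907]]
force: [-1.1, 0.4, 2.4]
grip_width: 0.0149
finger_force: 59.0
```

```bash
python3 -c "
from h import *
avg(16)"
```

```text
clock 13.6 F [-1.2202 -0.3118  1.7082] Fn 2.0762660928860184 sd 0.6702243747047973 grip 0.01489058524121214 tcp [ 0.4639 -0.2091  0.1485] nose-mark n,y -0.00533314834733309 [0.0024 0.0017] tilt 24.94082558639891
```

Request:
jog_arm:
  rows: "-1 0 0 0.02 0 0 0;-1 0 0 0.04 0 0 0;-1 0 0 0.04 0 0 0;-1 0 0 0.04 0 0 0"

```text
clock: 14.0
tool_pos: [0.4646, -0.2091, 0.147]
eef_rot: [[0.899, 0.132, 0.418], [0.12, -0.991, 0.055], [0.422, 0.001, -0.907]]
force: [-1.3, 0.0, 2.9]
grip_width: 0.0148
finger_force: 59.1
```

```bash
python3 - <<'E'
from h import *
avg(24)
s=ctrl.state();b=ctrl.snapshot("scene");c=ctrl.snapshot("top")
im=[cv2.resize(i[y:y+40,x:x+40],(400,400),interpolation=cv2.INTER_CUBIC) for i,x,y in((b,272,136),(c,443,290))]
R=s["eef_rot"];n=-R[:,2];th=np.linspace(0,2*np.pi,36,endpoint=False)
M=np.array([.4894,-.2048,.087])-n*.006
for k,nm,o,sh in((0,"scene",(272,136),(-.3,-.5)),(1,"top",(443,290),(0,0))):
 for r in(.007,.022):
  for q in (proj(nm,M+r*(np.cos(th)[:,None]*R[:,0]+np.sin(th)[:,None]*R[:,1]))+sh-o+.5)*10-.5: cv2.circle(im[k],tuple(int(v) for v in q.round()),1,(255,0,0),-1)
cv2.imwrite("pics/c6.png",np.hstack(im)[:,:,::-1])
E
```

```text
clock 15.2 F [-1.413  -0.1655  2.4418] Fn 2.813979471262274 sd 0.519325883480722 grip 0.014967462656095217 tcp [ 0.4646 -0.2091  0.147 ] nose-mark n,y -0.0069612495396899985 [0.0024 0.0017] tilt 24.941547238303265
```

View pics/c6.png

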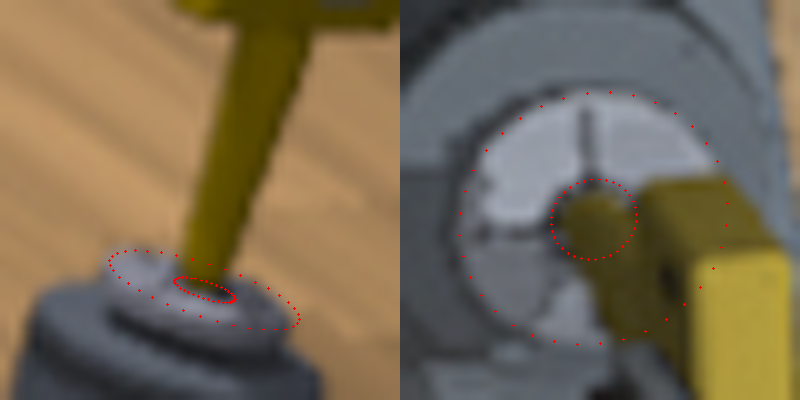

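The nose sits inside the ring in both views, and the net push is 3.5 N (2.81 plus the 0.70 baseline), which is half travel. I'll hold for two seconds and check again.

Request:
jog_arm:
  rows: "-1 0 0 0 0 0 0;-1 0 0 0 0 0 0;-1 0 0 0 0 0 0;-1 0 0 0 0 0 0;-1 0 0 0 0 0 0;-1 0 0 0 0 0 0;-1 0 0 0 0 0 0;-1 0 0 0 0 0 0;-1 0 0 0 0 0 0;-1 0 0 0 0 0 0;-1 0 0 0 0 0 0;-1 0 0 0 0 0 0;-1 0 0 0 0 0 0;-1 0 0 0 0 0 0;-1 0 0 0 0 0 0;-1 0 0 0 0 0 0;-1 0 0 0 0 0 0;-1 0 0 0 0 0 0;-1 0 0 0 0 0 0;-1 0 0 0 0 0 0"

```text
clock: 17.3
tool_pos: [0.4646, -0.2091, 0.147]
eef_rot: [[0.899, 0.132, 0.418], [0.12, -0.991, 0.055], [0.422, 0.001, -0.907]]
force: [-1.0, -0.2, 3.0]
grip_width: 0.0152
finger_force: 59.1
```

```bash
python3 -c "
from h import *
avg(12)
print(ctrl.sign_off())"
```

```text
clock 17.9 F [-1.2053 -0.2326  2.3713] Fn 2.666867892289474 sd 0.40086206450186873 grip 0.014870441085370584 tcp [ 0.4646 -0.209   0.147 ] nose-mark n,y -0.006974375755738978 [0.0024 0.0017] tilt 24.93904789263744
the job is handed in; nothing more can be done
None
```

I handed the job in at 17.9 s of the 40 s, with the middle-sized puller still held, its nose inside the ring and the shank at 24.9°, square to the pad, pressing with about 3.4 N (roughly half travel, judged from the force), steady for over 3 s.

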